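# Stand up the tall work support

### The arm

A 7-joint arm with a two-finger parallel gripper is mounted at the origin on the work surface. World frame = base frame: x ahead of the robot, y to its left, z up, the work surface at z = 0. Lengths are in m, angles in rad, forces in N, time in s.
With the tool pointing down it reaches from about 0.425 to 0.925 m from the base axis. Payload 6.8 kg.
Tool frame: the origin (TCP) lies midway between the tips of the shut fingers; the grasp point (between the pads) lies 19 mm behind it; z points along the fingers, y is the direction in which the jaws open and shut (so a half turn about z gives the same grasp; the last joint's range is limited). The gripper opens to 85 mm and grips with 20 to 120 N. Pads are 22 mm wide; open, the fingers measure 114 mm over their backs; the gripper's body (76 mm by 85 mm) begins 54 mm behind the grasp point. The pads swing forward as they close: fully open they stand 13 mm farther back than shut.
Start: joints at [-1.329, 0.477, 0.022, 1.555, -0.011, 1.109, -0.083], TCP at [0.231, 0.634, 0.21] pointing down, gripper open.
Joint ranges: [-2.96, 2.96], [-0.34, 2.1], [-1.41, 1.46], [0.24, 2.44], [-1.37, 4.51], [0.17, 1.92], [-2.96, 2.96]. Speed limits (rad/s): [2.39, 2.39, 3.14, 3.14, 3.14, 3.14, 3.14].

### API

Orientations are given as a unit quaternion [w, x, y, z].
In Python, from station import readout, eyes, ticket gives the robot as it stands. The module is installed in compiled form; this text tells all that it offers.
- The arm moves only by the shell command python3 -m crank 'ROWS' [FORCE]. ROWS is JSON, a list of rows, each an object of numbers: "jaw": the opening in per cent of the stroke, from 0 (shut) to 100 (fully open); "x", "y", "z": the shift along the tool's x, y, z in mm; "ax", "ay", "az": the turn, a rotation vector about the tool's x, y, z in degrees. In form: [{"jaw": .., "x": .., "y": .., "z": .., "ax": .., "ay": .., "az": ..}, ...]. A call has 1 to 12 rows; each row shifts and turns the commanded pose from where the row before left it, along the tool's axes as they then stand; what a row does not reach is not made up. A row lasts 1/8 s, in which the tool goes at most 62.5 mm and 10.7 degrees, less where a joint would pass 70% of its speed; a pose out of reach is approached as far as the arm can. A call with a gripper value outside its range is refused whole. The fingers move at their own pace and stop on an object; FORCE is the grip in N (left out, the last holds). Time passes only in rows, so rows that do not move let the fingers close. It gives the time, the measured TCP pose, the force and the opening at its end, in the units of the state.
- readout.get_obs(): the state, without advancing time (a new reading comes with each control period).
- eyes.read_camera(name): name is "scene" or "top" or "wrist"; returns (picture, depth): 420x560x3 uint8, red, green, blue; 420x560 float32, m along the optical axis (not along the pixel's ray), 0 where there is no reading.
- eyes.calibration(name): a dict with "fx", "fy", "cx", "cy" (pixels), "R" (3x3) and "t" (3): a world point X has camera coordinates R X + t. Camera axes: x right, y down, z forward; pixel columns grow to the right and rows downward; lengths in m; the calibration is good to about 2 mm. A picture is of the moment at which its call begins: read the wrist's pose just before it. calibration takes no time and is no camera call; for the wrist camera it gives the pose at the moment of the call.
- ticket.hand_in(): hands the job in, once; it reports no verdict.
The state is a dict: "t": time; "q": joint angles; "joint_vel": joint speeds; "joint_torque": joint torques, N m; "eef_pos": TCP position; "tool_rot": TCP orientation; "contact_force": force on the tool from outside, world axes, zero at the start; "torque": the same for the moment, N m; "gripper_width": opening from 0.0 (shut) to 1.0 (fully open).
Only numpy, scipy, OpenCV 4.12 (cv2) and the standard library are available. Lean on these libraries where they do the work, as an engineer would, in place of code of your own. Each camera call takes 0.05 s, during which the arm holds its last target. There are 200 camera calls.

### The job

Two work-support stands lie on the bench beside the vise. Raise the taller one upright on the spot where it lies: take it by its forked head end, swing it up with its square foot pivoting on the bench, keep hold of it until it stands, then let go and leave it standing flat on its foot. Leave the shorter stand and the offcut of square tube where they lie.

Things in the scene. Friction and masses are not known exactly. Their poses are not given: they have to be found in the camera images.
- tall_mid (a point): Centre (half-way up) of the taller of two bare metal work-support stands, 200 mm long: square foot 80 x 80 x 12 mm, round post 28 mm in diameter, forked head 44 mm wide along x, 28 mm thick along y, 24 mm high. z runs from foot to head. At the start it lies, x down, y level, z sloping 5 degrees down to the head, which points away from the robot. Pinch post or head along y (28 mm).
- tall_foot (a point): Centre of the underside of the taller stand's foot, axes as tall_mid, 100 mm from it. 41 mm above the bench as it lies, 0 when it stands. The edge it pivots on is 40 mm from here along +x. The stand weighs about 0.7 kg, mostly in the foot (centre of mass about 50 mm from here): it turns between the fingers in a light grip of some 12 N.
- short_mid (a point): Centre of the shorter stand, alike but 130 mm long, also lying with its head away from the robot. A bystander. The two stands' places are swapped at random.
- offcut_mid (a point): Centre of a loose offcut of square aluminium tube, 170 mm long (its x axis), 30 x 30 mm, lying to the right of the stands (-y), roughly along world x. A bystander.
Things that resemble listed ones, but are neither listed nor needed, are in the scene too. What is shaped like the part that bears tall_mid but purple, red or turquoise is not meant.

How it is judged:
By the outcome, as a careful person would: the job done as asked, in the order asked, and still so for the second after the job is handed in, with the robot touching nothing.
It also fails if it takes over 40 s, if anything falls off the work surface, if the arm or the gripper's body presses on something with over 40 N, if the wrist force passes 120 N, or if a joint passes its speed limit or range.

## Working session

There is one attempt and no reset: what is moved stays moved. The work goes in short steps, Python scripts to look and compute and a shell command to move; the robot and the scene stay as the last step left them, time stands still between calls to the robot, and variables do not carry over. Pictures are saved under pics/ and viewed, about 8 in all and at most 12, crops included, and the job is handed in when it is done.

```bash
mkdir -p pics
cat > h.py <<'E'
import numpy as np, cv2
from station import readout, eyes, ticket
from scipy.spatial.transform import Rotation as Ro
def grab(n):
    c=eyes.calibration(n); p,d=eyes.read_camera(n)
    np.savez(f'{n}.npz',p=p,d=d,R=c['R'],t=c['t'],k=[c['fx'],c['fy'],c['cx'],c['cy']])
    return p,d
def pts(n):
    z=np.load(n+'.npz'); d=z['d']; fx,fy,cx,cy=z['k']
    v,u=np.mgrid[:d.shape[0],:d.shape[1]]
    C=np.stack([(u-cx)/fx*d,(v-cy)/fy*d,d],-1)
    return z['p'],(C-z['t'])@z['R'],d   # X=R^T(C-t)
def save(n,p): cv2.imwrite('pics/'+n,cv2.cvtColor(p,cv2.COLOR_RGB2BGR))
def rot(o): return Ro.from_quat(np.roll(o['tool_rot'],-1))
E
python3 - <<'E'
from h import *
o=readout.get_obs()
print(o)
p,_=grab('top'); s,_=grab('scene')
save('top.png',p); save('scene.png',s)
for n in('top','scene'):
    c=eyes.calibration(n);print(n,-np.array(c['R']).T@c['t'])
E
```

```text
{'t': 0.0, 'q': array([-1.32914946,  0.47779127,  0.02233992,  1.5564368 , -0.01150808,
        1.10930886, -0.08304064]), 'joint_vel': array([-1.51018184e-03, -1.31698881e-03,  2.74963926e-04, -2.77101831e-04,
       -2.02622466e-03,  1.20041540e-03,  1.62830005e-05]), 'joint_torque': array([-3.05883314e-04, -5.96456695e+01,  1.60769138e+00, -2.81191868e+01,
        1.24132921e-02,  9.56009579e-03, -2.83076240e-06]), 'eef_pos': array([0.23109483, 0.63354133, 0.20883786]), 'tool_rot': array([-9.47939790e-05,  1.73945351e-01,  9.84754888e-01, -9.03130017e-04]), 'contact_force': array([-0.37022643, -0.46614439,  0.11672277]), 'torque': array([ 0.02996373, -0.03497207, -0.04212816]), 'gripper_width': 0.9996521650753004}
top [ 0.26424593 -0.18735079  1.59723934]
scene [1.39102815 0.17403665 1.07601554]
```

View pics/top.png

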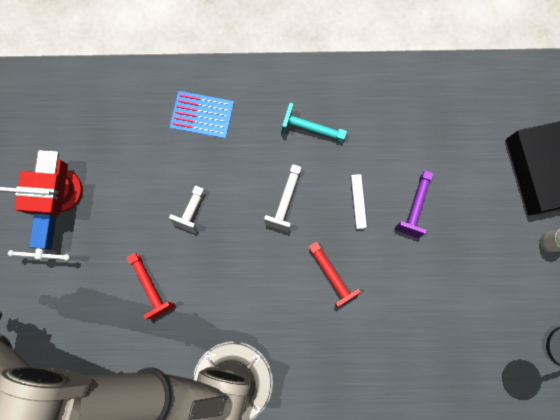

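View pics/scene.png

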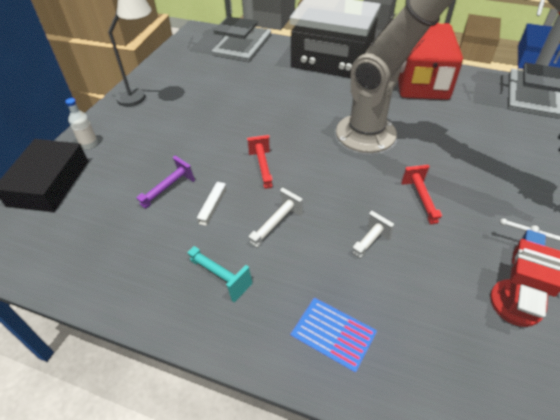

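Top view: the candidates are the bare tall stand (foot 279,225, head 296,169), the bare short stand (foot 184,222, head 198,190), the offcut (359,202), and coloured lookalikes in red (150,287 and 333,274), purple (416,205) and turquoise (313,123). I choose the bare one at (288,197) and check it in a close crop.

Run:
```python
from h import *
p,X,d=pts('top')
save('crop.png',cv2.resize(p[150:240,160:380],None,fx=3.6,fy=3.6,interpolation=cv2.INTER_CUBIC))
for nm,(r0,r1,c0,c1) in dict(tall=(155,240,255,310),short=(180,240,160,215),off=(165,240,340,375)).items():
    P=X[r0:r1,c0:c1].reshape(-1,3); rgb=p[r0:r1,c0:c1].reshape(-1,3).astype(int)
    m=(P[:,2]>0.012)&(P[:,2]<.12)&(d[r0:r1,c0:c1].ravel()>0)
    P=P[m]; c=P.mean(0); w,V=np.linalg.eigh(np.cov(P[:,:2].T)); a=V[:,1]*np.sign(V[0,1])
    s=(P[:,:2]-c[:2])@a; l=(P[:,:2]-c[:2])@np.array([-a[1],a[0]])
    print(nm,len(P),c,'yaw',np.degrees(np.arctan2(a[1],a[0])),'s',s.min(),s.max())
    for b in np.arange(s.min(),s.max(),.015):
        k=(s>=b)&(s<b+.015)
        if k.any(): print('  s%.3f n%d z%.3f..%.3f l%.3f..%.3f xy %s'%(b,k.sum(),P[k,2].min(),P[k,2].max(),l[k].min(),l[k].max(),P[k,:2].mean(0).round(3)))
```

```text
tall 731 [ 0.55096581 -0.166315    0.04866379] yaw -18.680893799619916 s -0.08379852550819862 0.14345586759328963
  s-0.084 n177 z0.012..0.088 l-0.039..0.039 xy [ 0.479 -0.141]
  s-0.069 n61 z0.040..0.089 l-0.039..0.040 xy [ 0.49  -0.147]
  s-0.054 n43 z0.013..0.056 l-0.037..0.014 xy [ 0.507 -0.152]
  s-0.039 n42 z0.037..0.058 l-0.013..0.014 xy [ 0.521 -0.157]
  s-0.024 n42 z0.032..0.055 l-0.013..0.015 xy [ 0.536 -0.161]
  s-0.009 n39 z0.035..0.053 l-0.013..0.013 xy [ 0.55  -0.166]
  s0.006 n43 z0.030..0.053 l-0.013..0.014 xy [ 0.564 -0.17 ]
  s0.021 n39 z0.031..0.050 l-0.013..0.014 xy [ 0.578 -0.176]
  s0.036 n41 z0.029..0.049 l-0.013..0.014 xy [ 0.593 -0.181]
  s0.051 n41 z0.031..0.050 l-0.013..0.014 xy [ 0.607 -0.185]
  s0.066 n40 z0.029..0.047 l-0.013..0.014 xy [ 0.621 -0.19 ]
  s0.081 n43 z0.018..0.045 l-0.013..0.014 xy [ 0.635 -0.195]
  s0.096 n48 z0.012..0.053 l-0.040..0.014 xy [ 0.649 -0.2  ]
  s0.111 n30 z0.037..0.053 l-0.013..0.015 xy [ 0.661 -0.204]
  s0.126 n1 z0.012..0.012 l-0.009..-0.009 xy [ 0.672 -0.217]
  s0.141 n1 z0.013..0.013 l0.060..0.060 xy [ 0.706 -0.155]
short
[... 850 characters left out ...]
0.015 xy [ 0.475 -0.403]
  s-0.069 n49 z0.015..0.038 l-0.016..0.014 xy [ 0.491 -0.403]
  s-0.054 n49 z0.013..0.035 l-0.016..0.014 xy [ 0.506 -0.402]
  s-0.039 n46 z0.023..0.038 l-0.016..0.014 xy [ 0.521 -0.401]
  s-0.024 n50 z0.017..0.036 l-0.016..0.015 xy [ 0.536 -0.399]
  s-0.009 n48 z0.014..0.036 l-0.015..0.015 xy [ 0.551 -0.399]
  s0.006 n49 z0.013..0.039 l-0.016..0.015 xy [ 0.565 -0.397]
  s0.021 n50 z0.015..0.036 l-0.015..0.015 xy [ 0.581 -0.396]
  s0.036 n45 z0.015..0.037 l-0.016..0.014 xy [ 0.596 -0.396]
  s0.051 n48 z0.016..0.037 l-0.015..0.015 xy [ 0.611 -0.394]
  s0.066 n48 z0.013..0.039 l-0.016..0.015 xy [ 0.626 -0.394]
  s0.081 n17 z0.016..0.036 l-0.051..0.015 xy [ 0.636 -0.396]
```

View pics/crop.png

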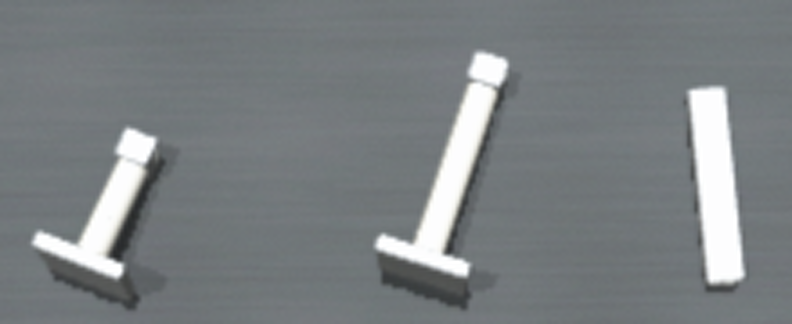

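The crop shows three bare metal parts: the short stand on the left, the tall one (post top about 486,70, foot about 425,260) in the middle, and the offcut on the right. My choice is confirmed. Next I refine the pose and work out the moves.

Run:
```python
from h import *
p,X,d=pts('top')
sl=np.s_[155:240,255:310]
P=X[sl].reshape(-1,3); c=p[sl].reshape(-1,3).astype(int)
bright=c.min(1)>120
P0=P[bright&(P[:,2]>.012)&(P[:,2]<.11)]
post=P0[(P0[:,0]>.51)&(P0[:,0]<.66)&(P0[:,2]>.025)]
k=np.polyfit(post[:,0],post[:,1],1); th=np.arctan(k[0]); a=np.array([np.cos(th),np.sin(th)]); n=np.array([-a[1],a[0]])
o=np.array([.55,np.polyval(k,.55)])
s=(P0[:,:2]-o)@a; l=(P0[:,:2]-o)@n
print('yaw',np.degrees(th),'o',o)
hd=np.abs(l)<.012
print('head tip s',np.sort(s[hd])[-12:].round(4))
f=(P0[:,2]>.07); print('foot top s',np.percentile(s[f],[0,5,25,50,75,95,100]).round(4),'l',l[f].min(),l[f].max(),'z',np.percentile(P0[f,2],[50,90]))
h=hd&(s>.09); print('head z',np.percentile(P0[h,2],[10,50,90]))
b=X[100:150,380:480].reshape(-1,3); print('bench z',np.median(b[:,2]))
# vise height
v=X[140:270,5:90]; print('vise zmax',v[...,2].max(), 'x',v[v[...,2]>.05][:,0].min())
print(rot(readout.get_obs()).as_matrix().round(4))
```

```text
yaw -18.662969874233337 o [ 0.55       -0.16559365]
head tip s [0.1191 0.1195 0.1195 0.1197 0.1205 0.121  0.1213 0.1217 0.1223 0.1223
 0.1227 0.132 ]
foot top s [-0.0759 -0.0752 -0.0728 -0.0696 -0.066  -0.0633 -0.0621] l -0.03967224414439995 0.0393077012995424 z [0.07985354 0.0844068 ]
head z [0.03593337 0.04464746 0.04943891]
bench z 0.0004835731492431603
vise zmax 1.5972393439909771 x 0.264245934529804
[[-9.395e-01  3.426e-01 -4.000e-04]
 [ 3.426e-01  9.395e-01 -1.600e-03]
 [-1.000e-04 -1.600e-03 -1.000e+00]]
```

The foot-edge and head-tip estimates agree: F is at s=-0.0785 from both. The head centre is about (0.653, -0.200, 0.025), yaw -18.7°, and the pivot is at s=-0.082. I travel -y first to get clear of the vise.

```bash
python3 -m crank '[{"jaw":100,"x":-10,"y":-28},{"x":-17,"y":-47},{"x":-17,"y":-47},{"x":-17,"y":-47},{"x":-17,"y":-47},{"x":-55,"y":-20},{"x":-55,"y":-20},{"x":-55,"y":-20},{"x":-55,"y":-20},{"x":-55,"y":-20},{"x":-55,"y":-20},{"x":-50,"y":-20}]'
python3 - <<'E'
from h import *
o=readout.get_obs(); R=rot(o)
print(o['t'],o['eef_pos'],'to hover',(R.inv().apply(np.array([.6531,-.2004,.12])-o['eef_pos'])*1000).round(1))
E
```

```text
0.1 [0.23116232 0.63359279 0.20895816] to hover [-682.1 -638.8   90.1]schema error: expected keys jaw, x, y, z, ax, ay, az
```

```bash
python3 -m crank '[{"jaw":100,"x":-10,"y":-28,"z":0,"ax":0,"ay":0,"az":0},{"jaw":100,"x":-17,"y":-47,"z":0,"ax":0,"ay":0,"az":0},{"jaw":100,"x":-17,"y":-47,"z":0,"ax":0,"ay":0,"az":0},{"jaw":100,"x":-17,"y":-47,"z":0,"ax":0,"ay":0,"az":0},{"jaw":100,"x":-17,"y":-47,"z":0,"ax":0,"ay":0,"az":0},{"jaw":100,"x":-46,"y":-32,"z":0,"ax":0,"ay":0,"az":0},{"jaw":100,"x":-46,"y":-32,"z":0,"ax":0,"ay":0,"az":0},{"jaw":100,"x":-46,"y":-32,"z":0,"ax":0,"ay":0,"az":0},{"jaw":100,"x":-46,"y":-32,"z":0,"ax":0,"ay":0,"az":0},{"jaw":100,"x":-46,"y":-32,"z":0,"ax":0,"ay":0,"az":0},{"jaw":100,"x":-46,"y":-32,"z":0,"ax":0,"ay":0,"az":0},{"jaw":100,"x":-46,"y":-32,"z":0,"ax":0,"ay":0,"az":0}]' 20
cat > go.py <<'E'
from h import *; import sys
g=np.array(eval(sys.argv[1])); o=readout.get_obs(); R=rot(o); M=R.as_matrix()
print(o['t'],o['eef_pos'].round(4),'F',o['contact_force'].round(1),'w',round(o['gripper_width'],3))
print('need mm',(R.inv().apply(g-o['eef_pos'])*1000).round(1),'yaw y',np.degrees(np.arctan2(M[1,1],M[0,1])).round(2),'z',M[:,2].round(3),'q',o['q'].round(2))
E
python3 go.py .6531,-.2004,.12
```

```text
t: 1.6
eef_pos: [0.4569, 0.0821, 0.2098]
tool_rot: [0.0, 0.174, 0.985, 0.0]
contact_force: [0.6, 2.3, -0.3]
gripper_width: 1.001
1.6 [0.4569 0.0821 0.2098] F [ 0.6  2.3 -0.3] w 1.001
need mm [-281.1 -198.3   89.8] yaw y 69.97 z [ 0.  0. -1.] q [-0.7   0.12  0.43  2.06 -0.06  0.97  0.98]
```

```bash
python3 -m crank '[{"jaw":100,"x":-46,"y":-33,"z":5,"ax":0,"ay":0,"az":-0.7},{"jaw":100,"x":-46,"y":-33,"z":15,"ax":0,"ay":0,"az":-0.7},{"jaw":100,"x":-46,"y":-33,"z":20,"ax":0,"ay":0,"az":0},{"jaw":100,"x":-46,"y":-33,"z":20,"ax":0,"ay":0,"az":0},{"jaw":100,"x":-46,"y":-33,"z":20,"ax":0,"ay":0,"az":0},{"jaw":100,"x":-46,"y":-26,"z":10,"ax":0,"ay":0,"az":0},{"jaw":100,"x":0,"y":0,"z":0,"ax":0,"ay":0,"az":0},{"jaw":100,"x":0,"y":0,"z":0,"ax":0,"ay":0,"az":0}]'
python3 go.py .6531,-.2004,.006
python3 - <<'E'
from h import *
p,_=grab('wrist'); save('w1.png',p)
P,X,d=pts('wrist')
R=np.load('wrist.npz');
m=(X[...,2]>.025)&(X[...,2]<.06)&(X[...,0]>.60)&(X[...,0]<.70)&(X[...,1]<-.14)&(X[...,1]>-.26)&(d>0)
Q=X[m]; o=np.array([.55,-.1656]); a=np.array([.9474,-.32]); n=np.array([.32,.9474])
s=(Q[:,:2]-o)@a; l=(Q[:,:2]-o)@n
print(m.sum(),'s',np.percentile(s,[1,99]).round(4),'l',np.percentile(l,[1,50,99]).round(4),'top z',np.percentile(Q[s>.1,2],[50,90]).round(4) if (s>.1).any() else 0)
E
```

```text
t: 2.6
eef_pos: [0.6545, -0.1863, 0.119]
tool_rot: [-0.001, 0.162, 0.987, 0.0]
contact_force: [-0.6, 0.8, -0.2]
gripper_width: 0.999
2.6 [ 0.6545 -0.1863  0.119 ] F [-0.6  0.8 -0.2] w 0.999
need mm [ -3.4 -13.9 113. ] yaw y 71.35 z [-0.002  0.001 -1.   ] q [-0.14  0.62  0.48  1.64 -0.33  0.96  1.7 ]
3314 s [0.0513 0.1226] l [-0.0126  0.0018  0.0145] top z [0.0451 0.0463]
```

View pics/w1.png

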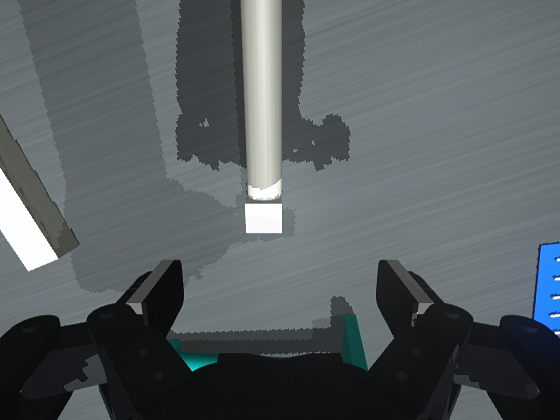

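The wrist view shows the tall stand's head (265,218) just ahead of the open jaws. The tip measures s=0.1226 again and the lateral offset is about +1 mm. Now I descend.

```bash
python3 -m crank '[{"jaw":100,"x":-3,"y":-13,"z":20,"ax":0,"ay":0,"az":0},{"jaw":100,"x":0,"y":0,"z":30,"ax":0,"ay":0,"az":0},{"jaw":100,"x":0,"y":0,"z":25,"ax":0,"ay":0,"az":0},{"jaw":100,"x":0,"y":0,"z":10,"ax":0,"ay":0,"az":0},{"jaw":100,"x":0,"y":0,"z":0,"ax":0,"ay":0,"az":0}]'
python3 go.py .6534,-.1995,.006
```

```text
t: 3.28
eef_pos: [0.653, -0.1999, 0.0341]
tool_rot: [-0.001, 0.162, 0.987, 0.0]
contact_force: [-0.1, 0.3, 0.5]
gripper_width: 0.998
3.275 [ 0.653  -0.1999  0.0341] F [-0.1  0.3  0.5] w 0.998
need mm [-0.3  0.5 28.1] yaw y 71.36 z [-0.001  0.    -1.   ] q [-0.09  0.72  0.43  1.68 -0.38  0.83  1.76]
```

```bash
python3 -m crank '[{"jaw":100,"x":0,"y":0,"z":14,"ax":0,"ay":0,"az":0},{"jaw":100,"x":0,"y":0,"z":13,"ax":0,"ay":0,"az":0},{"jaw":100,"x":0,"y":0,"z":0,"ax":0,"ay":0,"az":0},{"jaw":10,"x":0,"y":0,"z":0,"ax":0,"ay":0,"az":0},{"jaw":10,"x":0,"y":0,"z":0,"ax":0,"ay":0,"az":0},{"jaw":10,"x":0,"y":0,"z":0,"ax":0,"ay":0,"az":0},{"jaw":10,"x":0,"y":0,"z":0,"ax":0,"ay":0,"az":0},{"jaw":10,"x":0,"y":0,"z":0,"ax":0,"ay":0,"az":0}]' 20
python3 go.py .6534,-.1995,.006
```

```text
t: 4.28
eef_pos: [0.654, -0.2001, 0.0082]
tool_rot: [0.0, 0.162, 0.987, 0.0]
contact_force: [-0.7, -0.6, 2.6]
gripper_width: 0.317
4.275 [ 0.654  -0.2001  0.0082] F [-0.7 -0.6  2.6] w 0.317
need mm [0.8 0.4 2.2] yaw y 71.34 z [ 0.001 -0.    -1.   ] q [-0.07  0.75  0.41  1.69 -0.4   0.78  1.77]
```

Gripped: the width reads 27 mm, which fits the 28 mm head. The grasp point is at radius 193.5 mm and 8° about the pivot, and must end near 103°. First part of the arc, then a check that the stand turns in the fingers.

```bash
python3 -m crank '[{"jaw":10,"x":1.7,"y":0,"z":-10,"ax":0,"ay":0,"az":0},{"jaw":10,"x":2.2,"y":0,"z":-10,"ax":0,"ay":0,"az":0},{"jaw":10,"x":2.7,"y":0,"z":-10,"ax":0,"ay":0,"az":0},{"jaw":10,"x":3.2,"y":0,"z":-9.5,"ax":0,"ay":0,"az":0},{"jaw":10,"x":3.7,"y":0,"z":-9.5,"ax":0,"ay":0,"az":0},{"jaw":10,"x":4.2,"y":0,"z":-9,"ax":0,"ay":0,"az":0},{"jaw":10,"x":4.7,"y":0,"z":-9,"ax":0,"ay":0,"az":0},{"jaw":10,"x":5.1,"y":0,"z":-8.6,"ax":0,"ay":0,"az":0},{"jaw":10,"x":0,"y":0,"z":0,"ax":0,"ay":0,"az":0}]' 20
python3 go.py .6534,-.1995,.006
python3 - <<'E'
from h import *
p,_=grab('scene'); t,_=grab('top')
save('s2.png',np.hstack([cv2.resize(p[150:270,200:360],None,fx=2.5,fy=2.5),cv2.resize(t[140:260,220:380],None,fx=2.5,fy=2.5)]))
E
```

```text
t: 5.4
eef_pos: [0.6279, -0.1913, 0.0843]
tool_rot: [0.001, 0.162, 0.987, 0.0]
contact_force: [-0.8, 0.1, -2.0]
gripper_width: 0.32
5.4 [ 0.6279 -0.1913  0.0843] F [-0.8  0.1 -2. ] w 0.32
need mm [-26.7   0.4  78.4] yaw y 71.35 z [ 0.001 -0.    -1.   ] q [-0.12  0.62  0.46  1.73 -0.35  0.87  1.74]
```

View pics/s2.png

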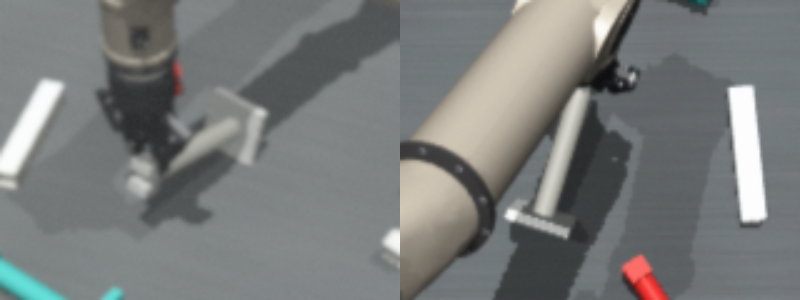

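The left panel shows the stand inclined, its head in the fingers and its foot still on the bench. The load of about 2 N also says the foot is carrying the weight, so the stand turns in the grip. I continue the arc.

```bash
python3 -m crank '[{"jaw":10,"x":5.6,"y":0,"z":-8.5,"ax":0,"ay":0,"az":0},{"jaw":10,"x":6,"y":0,"z":-8,"ax":0,"ay":0,"az":0},{"jaw":10,"x":6.5,"y":0,"z":-7.8,"ax":0,"ay":0,"az":0},{"jaw":10,"x":6.8,"y":0,"z":-7.5,"ax":0,"ay":0,"az":0},{"jaw":10,"x":7.2,"y":0,"z":-7,"ax":0,"ay":0,"az":0},{"jaw":10,"x":7.6,"y":0,"z":-6.7,"ax":0,"ay":0,"az":0},{"jaw":10,"x":7.9,"y":0,"z":-6.3,"ax":0,"ay":0,"az":0},{"jaw":10,"x":8.3,"y":0,"z":-5.9,"ax":0,"ay":0,"az":0},{"jaw":10,"x":8.5,"y":0,"z":-5.5,"ax":0,"ay":0,"az":0},{"jaw":10,"x":8.9,"y":0,"z":-5,"ax":0,"ay":0,"az":0},{"jaw":10,"x":9,"y":0,"z":-4.5,"ax":0,"ay":0,"az":0},{"jaw":10,"x":9.3,"y":0,"z":-4,"ax":0,"ay":0,"az":0}]' 20
cat > st.py <<'E'
from h import *
o=readout.get_obs(); M=rot(o).as_matrix(); g=o['eef_pos']-.019*M[:,2]
A=(g[:2]-[.55,-.1656])@[.9474,-.32]*1000+82; z=g[2]*1000
print('a',A.round(1),'z',z.round(1),'phi',np.degrees(np.arctan2(z,A)).round(1),'r',np.hypot(A,z).round(1),'lat',((g[:2]-[.55,-.1656])@[.32,.9474]*1000).round(1),'q',o['q'].round(2))
E
python3 st.py
```

```text
t: 7.0
eef_pos: [0.5403, -0.1617, 0.1603]
tool_rot: [-0.0, 0.162, 0.987, 0.0]
contact_force: [-0.9, 0.7, -5.7]
gripper_width: 0.323
a 71.5 z 179.3 phi 68.2 r 193.1 lat 0.6 q [-0.24  0.38  0.53  1.9  -0.24  0.92  1.65]
```

Run:
```python
from h import *
p,_=grab('scene'); t,_=grab('top')
save('s3.png',np.hstack([cv2.resize(p[130:250,220:340],None,fx=3.3,fy=3.3),cv2.resize(t[140:260,230:350],None,fx=3.3,fy=3.3)]))
P,X,d=pts('scene')
m=(X[...,0]>.38)&(X[...,0]<.50)&(X[...,1]<-.08)&(X[...,1]>-.2)&(X[...,2]>.004)&(X[...,2]<.09)&(d>0)&(P.min(-1)>90)
Q=X[m]; o=np.array([.55,-.1656]); a=np.array([.9474,-.32])
s=((Q[:,:2]-o)@a*1000+82)
for b in range(-90,60,10):
    k=(s>=b)&(s<b+10)
    if k.sum()>3: print(b,k.sum(),'z',np.percentile(Q[k,2]*1000,[2,50,98]).round(1))
```

```text
-70 4 z [5.  6.  7.3]
-40 56 z [ 8.1 50.2 55.8]
-30 80 z [ 6.2 45.7 52.9]
-20 53 z [30.8 40.5 49.9]
-10 35 z [14.8 33.4 44.4]
0 61 z [ 5.1 28.2 64. ]
10 106 z [12.6 22.5 78.3]
20 63 z [ 7.5 15.7 79.4]
30 4 z [10.9 12.6 14.1]
```

View pics/s3.png

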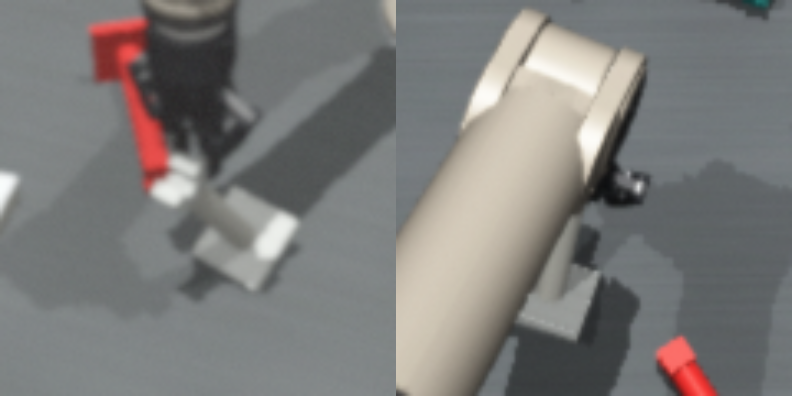

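The foot looks tilted about 60°, but its face reads about 10 mm high and the load is near the full weight, so it may be hanging. I fit the foot plane properly before going on.

```bash
cat > foot.py <<'E'
from h import *; import sys
lo,hi=eval(sys.argv[1]) if len(sys.argv)>1 else (-70,60)
P,X,d=pts('scene')
o=np.array([.55,-.1656]); a=np.array([.9474,-.32]); n=np.array([.32,.9474])
S=(X[...,:2]-o)@a*1000+82; L=(X[...,:2]-o)@n*1000; Z=X[...,2]*1000
near=(d>0)&(np.abs(L)<70)&(S>-110)&(S<120)
b=near&(Z<6)&(Z>-8)&(S>60); print('bench z near',np.median(Z[b]).round(1),b.sum())
m=near&(np.abs(L)<43)&(S>lo)&(S<hi)&(Z>5)&(Z<75)
Q=np.c_[S[m],L[m],Z[m]]
rng=np.random.default_rng(0); best=None
for _ in range(500):
    q=Q[rng.choice(len(Q),3,False)]; nn=np.cross(q[1]-q[0],q[2]-q[0]); nn/=np.linalg.norm(nn)+1e-9
    if abs(nn[2])<.5: continue
    k=np.abs((Q-q[0])@nn)<1.5
    if best is None or k.sum()>best.sum(): best=k
I=Q[best]; A=np.c_[I[:,0],I[:,1],np.ones(len(I))]; c=np.linalg.lstsq(A,I[:,2],rcond=None)[0]
print('inl',len(I),'slope deg a,l',np.degrees(np.arctan(c[:2])).round(1),'z at a=0',c[2].round(1))
u=np.array([1,0,c[0]]);u/=np.linalg.norm(u); t=(I-[0,0,c[2]])@u
print('along-slope',np.percentile(t,[1,50,99]).round(1),'L',np.percentile(I[:,1],[1,99]).round(1),'S',np.percentile(I[:,0],[1,99]).round(1),'Z',np.percentile(I[:,2],[1,99]).round(1))
vv,uu=np.nonzero(m); sel=np.zeros(d.shape,np.uint8); sel[vv[best],uu[best]]=1
ys,xs=np.nonzero(sel); print('px',xs.min(),xs.max(),ys.min(),ys.max())
E
python3 foot.py
```

```text
bench z near 0.9 594
inl 170 slope deg a,l [-33.6  -1.9] z at a=0 30.4
along-slope [-41.    0.8  36.9] L [-35.3  41.2] S [-35.1  30.7] Z [ 9.2 52.9]
px 279 309 187 217
```

Run:
```python
from h import *
o=np.array([.55,-.1656]); a=np.array([.9474,-.32]); n=np.array([.32,.9474])
for nm in('top','scene'):
    P,X,d=pts(nm)
    m=(d>0)&(X[...,0]>.43)&(X[...,0]<.66)&(X[...,1]<-.33)&(X[...,1]>-.46)&(X[...,2]>.018)&(X[...,2]<.05)&(P.min(-1)>110)
    print(nm,'offcut',X[m].mean(0).round(4),m.sum(), X[m].min(0).round(3),X[m].max(0).round(3))
    S=(X[...,:2]-o)@a*1000+82; L=(X[...,:2]-o)@n*1000; Z=X[...,2]*1000
    m=(d>0)&(np.abs(L)<45)&(S>-80)&(S<60)&(Z>6)&(Z<60)
    for b in range(-60,60,8):
        k=m&(S>=b)&(S<b+8)
        if k.sum()>3: print(b,k.sum(),np.percentile(Z[k],[5,50,95]).round(),np.percentile(L[k],[3,97]).round())
```

```text
top offcut [ 0.5523 -0.3989  0.03  ] 531 [ 0.468 -0.42   0.018] [ 0.639 -0.34   0.039]
-52 4 [7. 7. 8.] [-26.  11.]
-44 42 [11. 46. 54.] [-38.  17.]
-36 47 [45. 49. 56.] [-39.  16.]
-28 45 [39. 45. 52.] [-40.  14.]
-20 46 [33. 40. 45.] [-39.  14.]
-12 43 [33. 40. 52.] [-37.  12.]
-4 41 [26. 35. 58.] [-39.  11.]
4 28 [21. 26. 56.] [-40.  -8.]
12 20 [14. 22. 27.] [-40. -13.]
20 21 [12. 16. 21.] [-40. -14.]
28 10 [ 8. 12. 18.] [-37. -13.]
44 5 [6. 7. 8.] [-34. -10.]
scene offcut [ 0.5586 -0.3968  0.0297] 416 [ 0.468 -0.421  0.018] [ 0.642 -0.378  0.037]
-44 7 [42. 48. 51.] [-31.  38.]
-36 59 [43. 50. 55.] [-37.  39.]
-28 67 [39. 45. 51.] [-35.  40.]
-20 47 [32. 41. 47.] [-21.  39.]
-12 25 [29. 35. 41.] [ 9. 40.]
-4 32 [25. 32. 52.] [10. 40.]
4 59 [18. 26. 42.] [-38.  39.]
12 76 [14. 22. 41.] [-36.  40.]
20 68 [10. 16. 52.] [-38.  39.]
28 34 [ 8. 11. 17.] [-36.  36.]
```

Both cameras agree: the foot rests on the bench at θ≈59°, but its pivot edge has slid about 25 mm away from the robot, because the grip carried most of the weight. The foot is still lightly loaded, so I draw it back in -a with a slight lowering.

```bash
python3 -m crank '[{"jaw":10,"x":4,"y":0,"z":0,"ax":0,"ay":0,"az":0},{"jaw":10,"x":5,"y":0,"z":0,"ax":0,"ay":0,"az":0},{"jaw":10,"x":5,"y":0,"z":0,"ax":0,"ay":0,"az":0},{"jaw":10,"x":5,"y":0,"z":0,"ax":0,"ay":0,"az":0},{"jaw":10,"x":4,"y":0,"z":0,"ax":0,"ay":0,"az":0},{"jaw":10,"x":0,"y":0,"z":0,"ax":0,"ay":0,"az":0}]' 20
python3 st.py
python3 - <<'E'
from h import *
grab('scene'); grab('top')
E
python3 foot.py
```

```text
t: 7.85
eef_pos: [0.5229, -0.1558, 0.1633]
tool_rot: [0.005, 0.162, 0.987, -0.0]
contact_force: [3.1, -0.9, 12.5]
gripper_width: 0.322
a 53.1 z 182.3 phi 73.8 r 189.8 lat 0.6 q [-0.26  0.34  0.54  1.95 -0.22  0.9   1.64]
bench z near 0.8 600
inl 183 slope deg a,l [-25.  -1.] z at a=0 27.0
along-slope [-43.7   3.3  35.6] L [-39.2  40.4] S [-39.6  32.4] Z [11.7 45.6]
px 279 310 188 218
```

The edge held this time: the stand turned to θ≈65° about a pivot at a≈27, and the reading is 12 N downward. To draw it back I firm up the grip so that it can't turn, then unload the foot.

```bash
python3 -m crank '[{"jaw":10,"x":0,"y":0,"z":0,"ax":0,"ay":0,"az":0},{"jaw":10,"x":0,"y":0,"z":0,"ax":0,"ay":0,"az":0},{"jaw":10,"x":0,"y":0,"z":-2,"ax":0,"ay":0,"az":0},{"jaw":10,"x":0,"y":0,"z":-2,"ax":0,"ay":0,"az":0},{"jaw":10,"x":0,"y":0,"z":0,"ax":0,"ay":0,"az":0}]' 80
python3 st.py
```

```text
t: 8.57
eef_pos: [0.5197, -0.1547, 0.1643]
tool_rot: [0.001, 0.162, 0.987, -0.0]
contact_force: [2.1, -0.9, 1.1]
gripper_width: 0.307
a 49.8 z 183.3 phi 74.8 r 190.0 lat 0.6 q [-0.26  0.34  0.54  1.95 -0.22  0.91  1.63]
```

```bash
python3 -m crank '[{"jaw":10,"x":0,"y":0,"z":-1.5,"ax":0,"ay":0,"az":0},{"jaw":10,"x":3,"y":0,"z":0,"ax":0,"ay":0,"az":0},{"jaw":10,"x":3,"y":0,"z":0,"ax":0,"ay":0,"az":0},{"jaw":10,"x":3,"y":0,"z":0,"ax":0,"ay":0,"az":0},{"jaw":10,"x":0,"y":0,"z":0,"ax":0,"ay":0,"az":0}]' 80
python3 st.py
python3 - <<'E'
from h import *
grab('scene'); grab('top')
E
python3 foot.py
```

```text
t: 9.2
eef_pos: [0.51, -0.1515, 0.1654]
tool_rot: [-0.0, 0.162, 0.987, 0.0]
contact_force: [0.1, 0.5, -6.6]
gripper_width: 0.308
a 39.6 z 184.4 phi 77.9 r 188.6 lat 0.6 q [-0.27  0.32  0.54  1.97 -0.21  0.9   1.62]
bench z near 0.6 601
inl 176 slope deg a,l [-26.2  -1.4] z at a=0 22.3
along-slope [-57.9  -9.1  20.9] L [-37.4  41.1] S [-52.2  18.9] Z [12.5 48.2]
px 280 312 186 214
```

```bash
python3 -m crank '[{"jaw":10,"x":3,"y":0,"z":0.7,"ax":0,"ay":0,"az":0},{"jaw":10,"x":3,"y":0,"z":0,"ax":0,"ay":0,"az":0},{"jaw":10,"x":3,"y":0,"z":0,"ax":0,"ay":0,"az":0},{"jaw":10,"x":2,"y":0,"z":0,"ax":0,"ay":0,"az":0},{"jaw":10,"x":0,"y":0,"z":0.6,"ax":0,"ay":0,"az":0},{"jaw":10,"x":0,"y":0,"z":0.6,"ax":0,"ay":0,"az":0},{"jaw":10,"x":0,"y":0,"z":0.6,"ax":0,"ay":0,"az":0}]' 80
python3 st.py
python3 - <<'E'
from h import *
grab('scene'); grab('top')
E
python3 foot.py
```

```text
t: 10.18
eef_pos: [0.5012, -0.1485, 0.1638]
tool_rot: [0.001, 0.162, 0.987, -0.0]
contact_force: [0.6, -0.5, -0.9]
gripper_width: 0.307
a 30.3 z 182.8 phi 80.6 r 185.3 lat 0.6 q [-0.28  0.31  0.54  1.99 -0.2   0.89  1.62]
bench z near 0.9 597
inl 170 slope deg a,l [-25.1  -1. ] z at a=0 16.3
along-slope [-69.4 -20.1  10.1] L [-37.8  39.9] S [-62.8   9.3] Z [11.5 46.1]
px 282 314 184 215
```

The pivot edge is back at about +4 mm and the foot carries the load. Now I go to a light grip with a slight downward bias and swing about that pivot. 25° remain, in two halves.

```bash
python3 -m crank '[{"jaw":10,"x":0,"y":0,"z":1,"ax":0,"ay":0,"az":0},{"jaw":10,"x":5,"y":0,"z":0,"ax":0,"ay":0,"az":0},{"jaw":10,"x":5,"y":0,"z":-0.4,"ax":0,"ay":0,"az":0},{"jaw":10,"x":5,"y":0,"z":-0.3,"ax":0,"ay":0,"az":0},{"jaw":10,"x":5,"y":0,"z":-0.2,"ax":0,"ay":0,"az":0},{"jaw":10,"x":5,"y":0,"z":-0.1,"ax":0,"ay":0,"az":0},{"jaw":10,"x":5,"y":0,"z":0,"ax":0,"ay":0,"az":0},{"jaw":10,"x":5,"y":0,"z":0.1,"ax":0,"ay":0,"az":0},{"jaw":10,"x":5,"y":0,"z":0.3,"ax":0,"ay":0,"az":0},{"jaw":10,"x":0,"y":0,"z":0,"ax":0,"ay":0,"az":0}]' 20
python3 st.py
python3 - <<'E'
from h import *
grab('scene'); grab('top')
E
python3 foot.py -80,40
```

```text
t: 11.52
eef_pos: [0.465, -0.1364, 0.1649]
tool_rot: [0.003, 0.162, 0.987, -0.0]
contact_force: [2.1, -1.1, 9.5]
gripper_width: 0.302
a -8.0 z 183.9 phi 92.5 r 184.1 lat 0.5 q [-0.32  0.23  0.55  2.08 -0.16  0.86  1.57]
bench z near 0.8 606
inl 185 slope deg a,l [-16.5   1.6] z at a=0 13.6
along-slope [-72.5 -21.9  25.3] L [-37.6  41. ] S [-69.7  23.9] Z [ 6.  34.3]
px 280 314 187 217
```

```bash
python3 -m crank '[{"jaw":10,"x":5,"y":0,"z":0.3,"ax":0,"ay":0,"az":0},{"jaw":10,"x":5,"y":0,"z":0.5,"ax":0,"ay":0,"az":0},{"jaw":10,"x":5,"y":0,"z":0.6,"ax":0,"ay":0,"az":0},{"jaw":10,"x":5,"y":0,"z":0.8,"ax":0,"ay":0,"az":0},{"jaw":10,"x":5,"y":0,"z":0.9,"ax":0,"ay":0,"az":0},{"jaw":10,"x":5,"y":0,"z":1,"ax":0,"ay":0,"az":0},{"jaw":10,"x":0,"y":0,"z":0,"ax":0,"ay":0,"az":0}]' 20
python3 st.py
python3 - <<'E'
from h import *
print(readout.get_obs()['contact_force'])
p,_=grab('scene'); grab('top'); save('s4.png',cv2.resize(p[110:250,210:370],None,fx=4,fy=4))
E
python3 foot.py -90,25
```

```text
t: 12.5
eef_pos: [0.4359, -0.1264, 0.1606]
tool_rot: [0.002, 0.162, 0.987, 0.0]
contact_force: [-1.6, -0.3, 13.2]
gripper_width: 0.303
a -38.7 z 179.6 phi 102.2 r 183.7 lat 0.6 q [-0.34  0.18  0.55  2.15 -0.13  0.84  1.53]
[-1.62724656 -0.25541942 13.17027539]
bench z near 0.9 606
inl 173 slope deg a,l [-7.9  1.3] z at a=0 12.5
along-slope [-72.8 -23.    5.6] L [-38.2  40. ] S [-72.    5.4] Z [10.6 23.3]
px 284 315 190 212
```

View pics/s4.png

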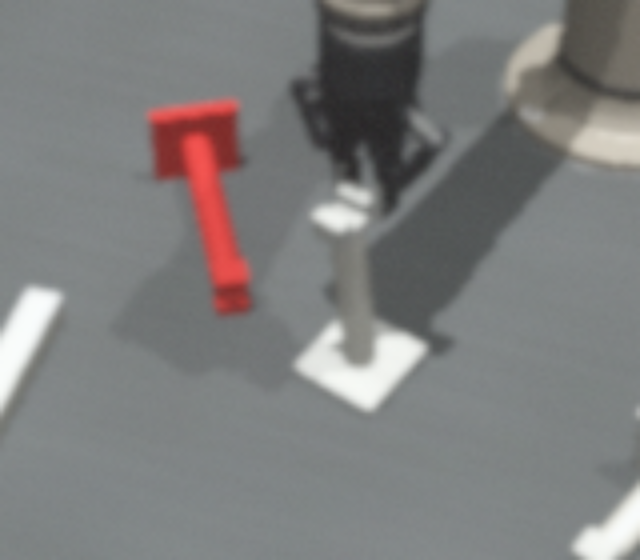

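The stand is about 8° short of vertical. The foot's front edge is steady, the fork is above at (340,215), and the fingers sit on its robot-side part. For the last degrees I turn the tool along with the stand so the grip drives the rotation and does not drag on it.

```bash
python3 -m crank '[{"jaw":10,"x":2,"y":0,"z":0.4,"ax":0,"ay":-1,"az":0},{"jaw":10,"x":2.7,"y":0,"z":0.5,"ax":0,"ay":-1,"az":0},{"jaw":10,"x":2.7,"y":0,"z":0.5,"ax":0,"ay":-1,"az":0},{"jaw":10,"x":2.7,"y":0,"z":0.5,"ax":0,"ay":-1,"az":0},{"jaw":10,"x":2.7,"y":0,"z":0.5,"ax":0,"ay":-1,"az":0},{"jaw":10,"x":0,"y":0,"z":0,"ax":0,"ay":0,"az":0}]' 40
python3 st.py
python3 - <<'E'
from h import *
o=readout.get_obs();print(o['contact_force'],rot(o).as_matrix()[:,2])
grab('scene')
E
python3 foot.py -95,25
```

```text
t: 13.35
eef_pos: [0.4224, -0.1218, 0.1565]
tool_rot: [0.044, 0.162, 0.986, -0.007]
contact_force: [-0.3, -0.2, 5.8]
gripper_width: 0.3
a -54.6 z 175.4 phi 107.3 r 183.7 lat 0.6 q [-0.39  0.1   0.55  2.24 -0.06  0.73  1.45]
[-0.33188026 -0.15693055  5.8303194 ] [ 0.0849914  -0.02783615 -0.99599278]
bench z near 0.9 603
inl 150 slope deg a,l [-3.5 -3.4] z at a=0 13.1
along-slope [-73.9 -26.6   4.4] L [-36.2  40.1] S [-73.7   4.2] Z [10.2 18.4]
px 284 315 191 213
```

```bash
python3 -m crank '[{"jaw":10,"x":2.7,"y":0,"z":0.5,"ax":0,"ay":-1,"az":0},{"jaw":10,"x":2.7,"y":0,"z":0.5,"ax":0,"ay":-1,"az":0},{"jaw":10,"x":2.5,"y":0,"z":0.5,"ax":0,"ay":-1,"az":0},{"jaw":10,"x":0,"y":0,"z":0,"ax":0,"ay":0,"az":0}]' 40
python3 st.py
python3 - <<'E'
from h import *
o=readout.get_obs();print(o['contact_force'],o['torque'],o['gripper_width'])
grab('scene');grab('top')
for nm in('scene','top'):
    P,X,d=pts(nm)
    S=(X[...,:2]-[.55,-.1656])@[.9474,-.32]*1000+82; L=(X[...,:2]-[.55,-.1656])@[.32,.9474]*1000;Z=X[...,2]*1000
    for b in range(-95,15,10):
        k=(d>0)&(np.abs(L)<38)&(S>b)&(S<b+10)&(Z>6)&(Z<30)
        if k.sum()>3: print(nm,b,k.sum(),np.median(Z[k]).round(1))
E
python3 foot.py -95,25
```

```text
t: 13.9
eef_pos: [0.4155, -0.1194, 0.154]
tool_rot: [0.071, 0.161, 0.984, -0.011]
contact_force: [3.7, -1.0, 1.8]
gripper_width: 0.302
a -62.9 z 172.8 phi 110.0 r 183.9 lat 0.7 q [-0.41  0.05  0.55  2.3  -0.    0.66  1.39]
[ 3.67917068 -0.95809327  1.75459639] [-0.68976659 -1.07922558  0.07243467] 0.3018958921135148
scene -85 5 10.6
scene -75 28 13.4
scene -65 26 12.1
scene -55 24 12.5
scene -45 34 13.7
scene -35 55 13.7
scene -25 53 13.7
scene -15 52 13.3
scene -5 56 12.4
top -85 6 10.2
top -75 8 11.7
top -45 9 12.3
top -35 24 11.8
top -25 27 12.9
top -15 35 13.2
top -5 29 11.8
top 5 6 6.6
bench z near 0.8 602
inl 166 slope deg a,l [-0.6 -1.1] z at a=0 12.8
along-slope [-75.3 -27.9   3.7] L [-38.9  40.5] S [-75.3   3.7] Z [11.  14.6]
px 285 316 190 212
```

The foot is flat: slope -0.6°, upper face 12 mm above the bench. A small pull of 3.7 N remains, so I ease it off before opening.

```bash
python3 -m crank '[{"jaw":10,"x":-0.8,"y":0,"z":0,"ax":0,"ay":0,"az":0},{"jaw":10,"x":0,"y":0,"z":0,"ax":0,"ay":0,"az":0},{"jaw":10,"x":0,"y":0,"z":0,"ax":0,"ay":0,"az":0}]' 20
python3 st.py
python3 - <<'E'
from h import *
grab('scene')
E
python3 foot.py -95,25
```

```text
t: 14.38
eef_pos: [0.416, -0.1195, 0.1539]
tool_rot: [0.069, 0.162, 0.984, -0.011]
contact_force: [2.2, -0.3, 8.3]
gripper_width: 0.302
a -62.3 z 172.8 phi 109.8 r 183.7 lat 0.8 q [-0.41  0.06  0.55  2.3  -0.01  0.66  1.39]
bench z near 0.9 598
inl 156 slope deg a,l [-1.9 -0.4] z at a=0 11.5
along-slope [-76.3 -26.6   3.8] L [-39.2  40.4] S [-76.3   3.8] Z [10.5 14.8]
px 284 316 190 212
```

```bash
python3 -m crank '[{"jaw":10,"x":0.3,"y":0,"z":-1.5,"ax":0,"ay":0,"az":0},{"jaw":10,"x":0,"y":0,"z":0,"ax":0,"ay":0,"az":0}]' 20
python3 st.py
python3 - <<'E'
from h import *
import subprocess
for i in range(3):
    grab('scene'); print(subprocess.run(['python3','foot.py','-95,25'],capture_output=True,text=True).stdout.split('\n')[1])
E
```

```text
t: 14.68
eef_pos: [0.4133, -0.1191, 0.1542]
tool_rot: [0.067, 0.162, 0.984, -0.011]
contact_force: [0.3, -0.6, -0.3]
gripper_width: 0.305
a -65.0 z 173.0 phi 110.6 r 184.8 lat 0.3 q [-0.41  0.05  0.55  2.3  -0.    0.66  1.38]
inl 146 slope deg a,l [2.  1.3] z at a=0 15.0
this script no longer has the robotException ignored in: <_io.TextIOWrapper mode='rw' encoding='UTF-8'>
Traceback (most recent call last):
BrokenPipeError: [Errno 32] Broken pipe
```

```bash
for i in 1 2 3; do python3 -c "
from h import *
grab('scene')"; python3 foot.py -95,25 | sed -n 2p; done; python3 st.py
```

```text
inl 168 slope deg a,l [-0.6 -0.2] z at a=0 12.8
inl 159 slope deg a,l [0.6 1.3] z at a=0 12.2
inl 163 slope deg a,l [-0.1  1.1] z at a=0 12.7
a -64.4 z 173.2 phi 110.4 r 184.8 lat 0.3 q [-0.41  0.05  0.55  2.3  -0.    0.66  1.38]
```

The slope averages zero and the force is about zero, so it stands. Now I open.

```bash
python3 -m crank '[{"jaw":45,"x":0,"y":0,"z":0,"ax":0,"ay":0,"az":0},{"jaw":60,"x":0,"y":0,"z":0,"ax":0,"ay":0,"az":0},{"jaw":100,"x":0,"y":0,"z":0,"ax":0,"ay":0,"az":0},{"jaw":100,"x":0,"y":0,"z":0,"ax":0,"ay":0,"az":0},{"jaw":100,"x":0,"y":0,"z":0,"ax":0,"ay":0,"az":0},{"jaw":100,"x":0,"y":0,"z":0,"ax":0,"ay":0,"az":0},{"jaw":100,"x":0,"y":0,"z":-5,"ax":0,"ay":0,"az":0},{"jaw":100,"x":0,"y":0,"z":-10,"ax":0,"ay":0,"az":0},{"jaw":100,"x":0,"y":0,"z":-15,"ax":0,"ay":0,"az":0},{"jaw":100,"x":0,"y":0,"z":-15,"ax":0,"ay":0,"az":0},{"jaw":100,"x":0,"y":0,"z":-15,"ax":0,"ay":0,"az":0},{"jaw":100,"x":0,"y":0,"z":0,"ax":0,"ay":0,"az":0}]' 20
python3 st.py
python3 - <<'E'
from h import *
p,_=grab('scene'); save('s5.png',cv2.resize(p[90:270,200:400],None,fx=3.3,fy=3.3))
E
python3 foot.py -95,25
```

```text
t: 16.38
eef_pos: [0.4077, -0.1167, 0.2158]
tool_rot: [0.07, 0.162, 0.984, -0.011]
contact_force: [-0.5, 0.0, -0.3]
gripper_width: 1.0
a -71.1 z 234.6 phi 106.9 r 245.2 lat 0.8 q [-0.43 -0.08  0.52  2.24  0.1   0.84  1.28]
bench z near 0.7 598
inl 161 slope deg a,l [ 1.  -0.2] z at a=0 13.7
along-slope [-80.5 -30.3   0. ] L [-39.2  40.1] S [-80.5   0. ] Z [11.  14.8]
px 285 315 189 210
```

View pics/s5.png

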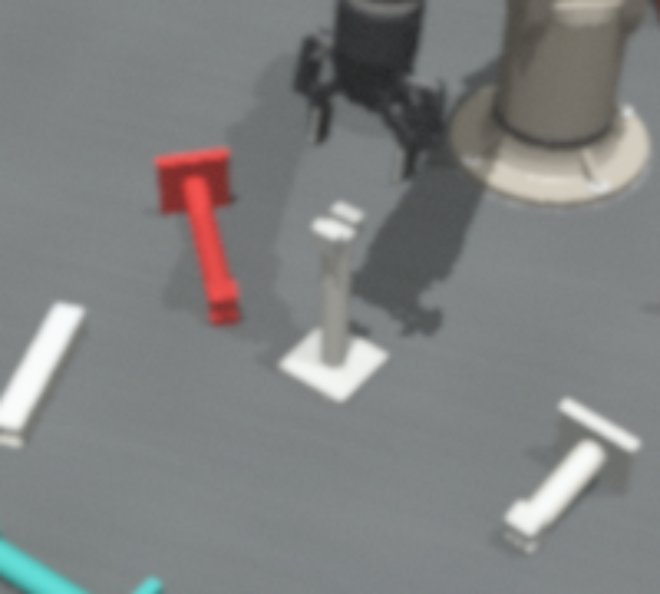

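The stand is upright on its foot (335,365) with the fork on top, and the gripper is clear and open. I retreat further and do a last check on the bystanders.

```bash
python3 -m crank '[{"jaw":100,"x":0,"y":0,"z":-12,"ax":0,"ay":0,"az":0},{"jaw":100,"x":0,"y":0,"z":-15,"ax":0,"ay":0,"az":0},{"jaw":100,"x":0,"y":0,"z":-15,"ax":0,"ay":0,"az":0},{"jaw":100,"x":0,"y":0,"z":0,"ax":0,"ay":0,"az":0},{"jaw":100,"x":0,"y":0,"z":0,"ax":0,"ay":0,"az":0}]'
python3 - <<'E'
from h import *
grab('top');grab('scene')
p,X,d=pts('scene')
S=(X[...,:2]-[.55,-.1656])@[.9474,-.32]*1000+82; L=(X[...,:2]-[.55,-.1656])@[.32,.9474]*1000
m=(d>0)&(np.abs(L)<25)&(S>-75)&(S<-5)&(X[...,2]>.185)&(X[...,2]<.215)&(p.min(-1)>120); print('head top',X[m].mean(0).round(3),'S',S[m].mean().round(1),'L',L[m].mean().round(1))
p,X,d=pts('top')
for nm,(r0,r1,c0,c1) in dict(short=(180,240,160,215),off=(165,240,340,375)).items():
    P=X[r0:r1,c0:c1].reshape(-1,3); P=P[(P[:,2]>.012)&(P[:,2]<.12)]; print(nm,len(P),P.mean(0).round(4))
o=readout.get_obs();print(o['t'],o['contact_force'].round(1),o['eef_pos'].round(3),o['joint_vel'].round(3).max())
E
python3 foot.py -95,25
```

```text
t: 17.05
eef_pos: [0.401, -0.1148, 0.2555]
tool_rot: [0.068, 0.162, 0.984, -0.011]
contact_force: [-0.3, 0.4, -0.1]
gripper_width: 1.002
head top [ 0.436 -0.125  0.196] S -38.6 L 2.1
short 567 [0.5221 0.132  0.0502]
off 547 [ 0.5523 -0.3985  0.03  ]
17.15 [-0.1 -0.2 -0.7] [ 0.401 -0.115  0.255] 0.001
bench z near 1.0 602
inl 153 slope deg a,l [-0.5  0. ] z at a=0 13.2
along-slope [-78.7 -27.8  -0.4] L [-38.1  39.6] S [-78.7  -0.4] Z [11.9 15.1]
px 285 316 189 210
```

```bash
python3 -c "
from station import ticket
print(ticket.hand_in())"
```

```text
the job is handed in; nothing more can be done
None
```

The taller stand is standing upright on its foot, on the spot where it lay, and the job was handed in at about 17 s. I took it by the forked head in a light grip, swung it up with the foot on the bench, held it until it stood flat, then let go and backed off.

**Last checks:**
- **Stand:** the foot is flat to within about 1°, with its upper face about 12 mm above the bench. The head top is about 0.196 m up, centred over the foot.
- **Position:** the pivot edge is within about 1 mm of the line where I measured it at the start.
- **Bystanders:** the shorter stand and the offcut measure within about 1 mm of their starting places.
- **Robot:** the gripper is open and clear, and the contact force is about zero.

**What did not go cleanly:**
- **Foot slid:** midway through the swing the foot slid about 25 mm away from the robot, because the grip was carrying most of the weight. I firmed the grip to 80 N and drew the foot back with very little weight on it. The load briefly read about the full weight (6.6 N), so the foot may have hovered by a millimetre or so.
- **Grip crept:** the fingers ended up on the robot-side part of the fork, not its centre.
- **Noisy readings:** single slope measurements scattered by about ±2°, so I averaged several before opening the jaws.

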